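Mesh the splined stem in the washer drive and hold it down

ROBOT

A 7-joint arm with a two-finger parallel gripper is mounted at the origin on the work surface. World frame = base frame: x ahead of the robot, y to its left, z up, the work surface at z = 0. Lengths are in m, angles in rad, forces in N, time in s.
With the tool pointing down it reaches from about 0.35 to 0.9 m from the base axis. Payload 8.1 kg.
Tool frame: the origin (TCP) lies at the very end of the fingers, on their centre line; the grasp point (between the pads) lies arm.hold_point_z behind it (arm.hold_point_z is the distance from the TCP to the grasp point, in m); z points along the fingers, y is the line along which they close (so a half turn about z gives the same grasp; the last joint's range is limited). The gripper opens to 92 mm and grips with 3 to 60 N. Pads are 19 mm wide; open, the fingers measure 130 mm over their backs; the gripper's body (75 mm by 190 mm) begins 47 mm behind the grasp point.
Start: joints at [-1.27, 0.434, 0.025, 1.573, -0.012, 1.134, -0.075], TCP at [0.246, 0.575, 0.227] pointing down, gripper open.
Joint ranges: [-2.62, 2.62], [-0.44, 2.09], [-1.27, 1.32], [0.08, 2.57], [-1.32, 4.46], [0.12, 2], [-2.74, 2.74]. Speed limits (rad/s): [2.22, 2.22, 3.01, 3.01, 3.14, 3.14, 3.14].

INTERFACE

Orientations are given as a rotation vector (axis times angle).
In Python, from cell import arm, vision, job, cut_out gives the robot as it stands. The module is installed in compiled form; this text tells all that it offers.
- The arm moves only by the tool play_rows, never from a script. Its argument "increments" is text: rows parted by semicolons, each of 5 numbers parted by spaces: the shift along the tool's x, y, z in cm, then the turn about the tool's z in degrees, then the opening, from -1 (shut) to 1 (fully open), so that 0 is half open. A call has 1 to 5 rows; each row shifts and turns the commanded pose from where the row before left it, along the tool's axes as they then stand; what a row does not reach is not made up. A row lasts 1/12 s, in which the tool goes at most 41.7 mm and 7.16 degrees, less where a joint would pass 70% of its speed; a pose out of reach is approached as far as the arm can. A call is refused whole if a number of a shift passes 4.17 or a number of a turn 7.16, either way. A call with a gripper value outside its range is refused whole. The fingers move at their own pace and stop on an object; "grip_force" is the grip in N (left out, the last holds). Time passes only in rows, so rows that do not move let the fingers close. It gives the time, the measured TCP pose, the force, the opening and the grip force at its end, in the units of the state.
- arm.observe(): the state, without advancing time (a new reading comes with each control period).
- vision.get_image(name): name is "scene" or "top"; returns a dict with "frame" (480x640x3 uint8, red, green, blue), "z_map" (480x640 float32, m along the optical axis (not along the pixel's ray), 0 where there is no reading), "mtx" (3x3 intrinsics, pixels), "cam_to_world" (4x4, takes a point from camera to world coordinates). Camera axes: x right, y up, looking along -z (the intrinsics and any distortion apply to the point x, -y, -z); pixel columns grow to the right and rows downward; lengths in m; the calibration is good to about 2 mm. A picture is of the moment at which its call begins.
- job.sign_off(): hands the job in; it is judged then, once.
Trained networks look in a picture, given as the dict that the camera call returned (one of the last four; its "shot" number tells which), for a name from the list of things; names that differ only in an ending like _2 or _b are one class to them, and where a whole thing is asked for, a point or a joint stands for the part that bears it (a point fixed in the world has none). Each returns a list of dicts, best first, with "confidence" (0 to 1); they miss things now and then, are a little off and sometimes report something else, mostly with a low value. They report only what shows in the picture. A call takes as long as a camera call. They do not tell look-alikes from the thing itself.
- cut_out(query, picture): "mask" (480x640 bool, what is visible of it) and "point" ([row, column] in pixels, amid what is visible of it).
The state is a dict: "clock": time; "joints": joint angles; "dq": joint speeds; "joint_efforts": joint torques, N m; "position": TCP position; "ee_rot": TCP orientation; "force": force on the tool from outside, world axes, zero at the start; "ft_torque": the same for the moment, N m; "width": opening from 0.0 (shut) to 1.0 (fully open); "gripper_force": force on a finger pad.
Only numpy, scipy, OpenCV 4.12 (cv2) and the standard library are available. Lean on these libraries where they do the work, as an engineer would, in place of code of your own. Each camera call takes 0.05 s, during which the arm holds its last target. There are 200 camera calls.

TASK

The washer's drive unit is on the table for repair: first turn the red isolator handle from on (green mark) all the way to off (red mark). Then take the blue-gripped splined stem out of its wooden rack, rotate it until its splines mesh with the cross-shaped socket of the drive hub, and slide it home against the spring until its white collar sits on the hub. Finish while still gripping it and pressing it fully home, since the spring lifts it if you let go; do not disturb the bottle, box, mug and brush.

Things in the scene. Friction and masses are not known exactly. Their poses are not given: they have to be found in the camera images.
- isolator_handle (a joint): Red bar handle of the isolator, turning about the vertical axis. 0 = OFF stop, 1.57 = ON stop, grows clockwise seen from above, so OFF is a quarter turn counter-clockwise from ON. It begins at or near ON. Turning needs about 0.1 N m; it stays where it is left.
- handle_grip (a point): Point on the isolator handle's turning axis at the height to pinch it, 82 mm above the table; turns with the handle: its z is up, its x runs along the bar towards the end with the white stripe (the pointer). The bar is 60 mm long (from 26 mm behind this point to 34 mm ahead), 16 mm thick and 32 mm tall, its top 13 mm above this point. Pointer at the red mark = OFF, at the green mark = ON.
- isolator: Isolator switch: fixed grey box 100 x 100 x 50 mm with a yellow plate 3 mm thick on top and the red bar handle in its middle. Origin: centre of its underside. Its x axis points to the red OFF mark, its -y axis to the green ON mark.
- drive: Washer drive unit, fixed to the table: dark base plate 150 x 130 x 16 mm, aluminium gear case 116 mm across up to 66 mm height, and on top the bare steel hub. Origin: centre of its underside. The hub's turn in it differs from start to start.
- socket (a point): Centre of the mouth of the cross-shaped socket in the hub's top face (bare steel, notched rim, 54 mm across, top 100 mm above the table). z up; x and y run along the slots, each 10.5 mm wide, reaching 17 mm from the centre, 34 mm deep, mouth not chamfered. Gearbox drag (0.25 N m) holds the hub's angle. The stem fits in any of four quarter turns.
- plunger (a joint): Brass spring plunger, 9 mm diameter, in the middle of the socket. 0 = up, its top 16 mm below the mouth; grows as it is pushed down. About 12 mm (0.012) when the stem is home. The spring pushes up with 4 N at first, 10 N when the stem is home, more than the stem's weight.
- stem: Loose upright stem, 0.2 kg, 90 mm tall. Origin: centre of its foot, z up. Up to 28 mm: cross of 4 splines 8 mm wide, 15 mm from the axis along x and y, lowest 4 mm tapered. White collar 46 mm across at 28-34 mm, neck, then square blue grip 26 x 26 mm at 50-90 mm, flats facing x and y. Starts hung by its collar in the rack, foot 12 mm above the table. Home: foot 28 mm below the socket mouth.
- stem_grip (a point): Point on the stem's axis in the middle of its square grip, 70 mm above its foot; axes as the stem's: the grip's flats and the four blue marks on the collar line up with the splines. The stem starts turned at random.
- rack: Fixed wooden block 80 x 80 x 40 mm with a round hole of 34 mm in its top in which the stem hangs; lift the stem straight up to take it out. Origin: centre of its underside.
- softener: Bystander: blue bottle, 68 mm diameter, 150 mm tall, standing. Origin: centre of its underside.
- sheets: Bystander: cardboard box 70 x 120 x 50 mm. Origin: centre of its underside.
- mug: Bystander: white mug, 80 mm diameter, 90 mm tall, with a handle. Origin: centre of its underside.
- brush: Bystander: hand brush lying on the table. Origin: its underside, near the middle.
Things that resemble listed ones, but are neither listed nor needed, are in the scene too. Several things have the shape of the isolator; the one meant has the colours described above.

How it is judged:
On the way, in this order (a step that is already met when the one before it is completed fails the run):
1. the isolator handle is turned to OFF (within 0.2 rad of its stop) (value of joint isolator_handle below 0.2 rad), for 0.2 s.
2. the stem is lifted out of the rack, held by the fingers (height (world z) of stem above 0.045 m and contact force between the fingers and stem above 1 N), for 0.1 s.
At the end, for the whole second after the job is handed in: Stem meshed and home: foot at least 26 mm below the socket mouth (28 when the collar is down), within 4 mm of its centre, upright within 0.08 rad, plunger down at least 9.5 mm, stem at rest and still gripped; isolator handle within 0.2 rad of OFF (z of stem in the frame of socket below -0.026 m and horizontal distance between stem and socket below 0.004 m and angle between stem's own z axis and vertical below 0.08 rad and value of joint plunger above 0.0095 m and value of joint isolator_handle below 0.2 rad and contact force between the fingers and stem above 2 N and linear speed of stem below 0.02 m/s); the arm keeps its last pose, push and grip.
It fails at once if the stem touches the drive while the isolator is not off (contact force between stem and drive above 0.5 N and value of joint isolator_handle above 0.3 rad).
It fails at once if a bystander (bottle, box, mug or brush) is moved more than 30 mm (distance of any of softener, sheets, mug, brush from where it was at the start of the episode above 0.03 m).
It also fails if it takes over 58 s, if anything falls off the work surface, if the arm or the gripper's body presses on something with over 40 N, if the wrist force passes 120 N, or if a joint passes its speed limit or range.

## Working session

There is one attempt and no reset: what is moved stays moved. The work goes in short steps, Python scripts to look and compute and a tool call to move; the robot and the scene stay as the last step left them, time stands still between calls to the robot, and variables do not carry over. Pictures are saved under pics/ and viewed, at most 10 in all, crops included, and the job is handed in when it is done.

Besides the shell and the picture viewer there is one more tool, called after "Emit:" by a JSON object that holds its "api" and its "payload". play_rows: Moves the arm, as the interface text tells. Its arguments: {"type":"object","properties":{"increments":{"type":"string"},"grip_force":{"type":"number"}},"required":["increments"]}

```bash
mkdir -p pics
cat > h.py <<'E'
import numpy as np,cv2
from cell import arm,vision,job,cut_out
def pts(p):
    z=p["z_map"];K=np.array(p["mtx"]);v,u=np.mgrid[0:480,0:640]
    c=np.stack([(u-K[0,2])/K[0,0]*z,-(v-K[1,2])/K[1,1]*z,-z],-1)
    T=np.array(p["cam_to_world"]);return c@T[:3,:3].T+T[:3,3]
def save(n,im,s=1):
    cv2.imwrite(f"pics/{n}.png",cv2.resize(im[...,::-1],None,fx=s,fy=s,interpolation=cv2.INTER_CUBIC))
E
python3 - <<'E'
from h import *
s=arm.observe();print(s,arm.hold_point_z)
for n in("top","scene"):
    p=vision.get_image(n);save(n+"0",p["frame"]);P=pts(p)
    print(n,np.round(p["cam_to_world"],2).tolist())
    for q in("isolator","isolator_handle","drive","stem","rack","softener","sheets","mug","brush"):
        for d in cut_out(q,p)[:4]:
            m=d["mask"]&(p["z_map"]>0);X=P[m]
            print(q,round(d["confidence"],2),d["point"],m.sum(),np.round(np.median(X,0),3),np.round(X.min(0),3),np.round(X.max(0),3))
E
```

```text
{'clock': 0.0, 'joints': array([-1.26959614,  0.43524927,  0.02497455,  1.57412499, -0.01158324,
        1.13400187, -0.07509142]), 'dq': array([ 0.0004168 ,  0.00109697, -0.0010585 ,  0.00032491, -0.00020889,
        0.00222403, -0.00074269]), 'joint_efforts': array([-1.11401264e-04, -6.67860460e+01,  9.84923691e-01, -3.14458573e+01,
       -6.05470547e-02,  4.24977124e-02,  1.34865682e-04]), 'position': array([0.24542428, 0.57422058, 0.22591789]), 'ee_rot': array([-6.30039773e-01, -3.07759732e+00,  2.56082797e-03]), 'force': array([0.32823765, 0.51732711, 0.73486137]), 'ft_torque': array([0.00687025, 0.01522532, 0.00534903]), 'gripper_force': 0.0, 'width': 0.9964713593344983} 0.0188
top [[0.0, 0.99, -0.14, 0.29], [-1.0, 0.0, -0.0, 0.0], [-0.0, 0.14, 0.99, 1.63], [0.0, 0.0, 0.0, 1.0]]
isolator 0.92 [184.5, 465.9] 1566 [ 0.694 -0.384  0.051] [ 0.625 -0.446 -0.006] [ 0.757 -0.34   0.104]
isolator 0.91 [264.0, 414.3] 1582 [ 0.463 -0.245  0.051] [ 0.389 -0.314 -0.009] [ 0.532 -0.196  0.104]
isolator 0.84 [334.4, 422.6] 1530 [ 0.279 -0.259  0.052] [ 0.201 -0.321 -0.003] [ 0.335 -0.211  0
[... 2382 characters left out ...]
22 -0.086 -0.003] [0.595 0.077 0.107]
stem 0.79 [322.5, 377.6] 455 [0.529 0.272 0.071] [0.461 0.204 0.   ] [0.545 0.289 0.108]
rack 0.95 [333.4, 370.8] 1086 [0.542 0.285 0.039] [ 0.476  0.203 -0.004] [0.568 0.311 0.097]
rack 0.31 [253.1, 316.4] 2655 [0.528 0.022 0.058] [ 0.427 -0.086 -0.005] [0.595 0.077 0.107]
softener 0.67 [347.0, 263.4] 1367 [0.771 0.205 0.097] [ 0.712  0.099 -0.004] [0.798 0.223 0.155]
sheets 0.9 [250.1, 204.6] 1388 [ 0.765 -0.149  0.05 ] [ 0.715 -0.249 -0.001] [ 0.798 -0.106  0.061]
mug 0.95 [145.8, 238.3] 916 [ 0.513 -0.451  0.062] [ 0.47  -0.52  -0.002] [ 0.559 -0.412  0.096]
brush 0.88 [437.9, 453.9] 1585 [0.538 0.548 0.018] [ 0.401  0.513 -0.003] [0.612 0.583 0.027]
```

View pics/top0.png

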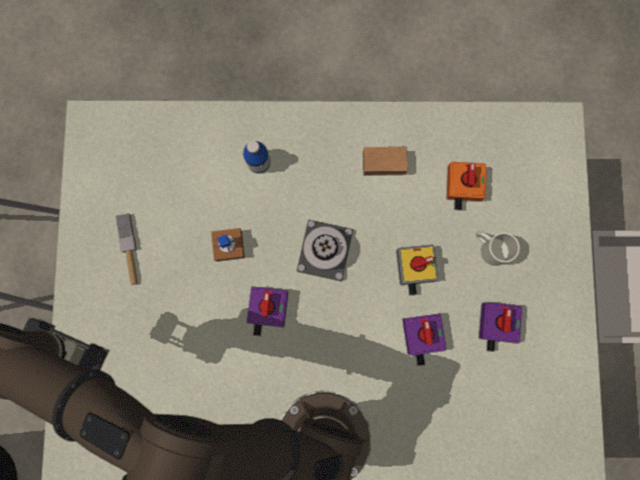

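View pics/scene0.png

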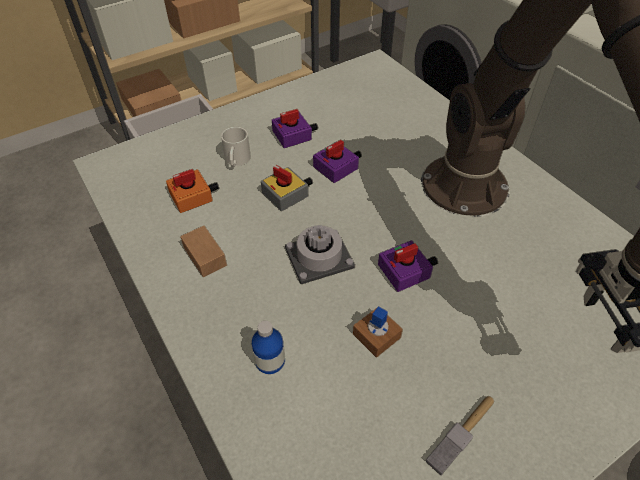

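Candidates in the top picture (column, row): yellow plate (418,265), orange (467,180), purple (268,307), (425,335) and (501,323). The one at (418,265) fits, as only it has a yellow plate on a grey box. The stem is at (226,242) and the hub at (326,245). I'll confirm this in one enlarged crop and measure the angles.

Run:
```python
from h import *
p=vision.get_image("top");P=pts(p);f=p["frame"]
a=[f[235:295,388:448],f[215:275,296:356],f[215:275,196:256]]
b=vision.get_image("scene");g=b["frame"]
c=[g[155:215,255:315],g[215:275,290:350],g[295:355,345:405]]
save("crop1",np.vstack([np.hstack(a),np.hstack(c)]),4)
def rect(n,m):
    X=P[m][:,:2].astype(np.float32)
    print(n,m.sum(),"med",X.mean(0),cv2.minAreaRect(X),"z",np.median(P[m][:,2]))
x,y,z=P[...,0],P[...,1],P[...,2];R,G,B=[f[...,i].astype(int) for i in range(3)]
near=lambda cx,cy,r:(abs(x-cx)<r)&(abs(y-cy)<r)
rect("yellow",near(.463,-.245,.09)&(z>.045)&(z<.06))
h=near(.463,-.245,.06)&(z>.085)
rect("handle",h)
w=h&(G>110);print("white",P[w].mean(0) if w.any() else None,w.sum())
rect("red mark",near(.463,-.245,.06)&(z<.06)&(z>.04)&(R>120)&(G<70))
rect("green mark",near(.463,-.245,.06)&(z<.06)&(z>.04)&(G>R+20))
rect("stemtop",near(.52,.265,.05)&(z>.085))
rect("rack",near(.52,.265,.07)&(z>.03)&(z<.045))
rect("drivebase",near(.5,0,.12)&(z>.008)&(z<.025))
hub=near(.5,0,.06)&(z>.09);rect("hub",hub)
q=P[hub][:,:2].astype(np.float32);print(cv2.minEnclosingCircle(q))
q=P[near(.5,0,.09)&(z>.055)&(z<.075)][:,:2].astype(np.float32);print(cv2.minEnclosingCircle(q))
```

```text
yellow 1050 med [ 0.46738106 -0.24881531] ((0.4652554988861084, -0.2511928081512451), (0.10823292285203934, 0.1000760868191719), 5.2519850730896) z 0.051793290776028456
handle 141 med [ 0.4702423  -0.25410306] ((0.4704156219959259, -0.2545490562915802), (0.01577121391892433, 0.06019162759184837), 18.43133544921875) z 0.0939336856616726
white [ 0.47783316 -0.27644455  0.09452102] 12
red mark 8 med [ 0.49249327 -0.24865463] ((0.48225346207618713, -0.24791325628757477), (0.055855970829725266, 0.01455188263207674), 3.8033833503723145) z 0.0568658308400507
green mark 7 med [ 0.46882886 -0.29284525] ((0.46845749020576477, -0.2929081916809082), (0.008422358892858028, 0.004729416221380234), 47.80088806152344) z 0.05472628540321778
stemtop 107 med [0.5230378  0.26781216] ((0.5237807035446167, 0.2686018645763397), (0.025585059076547623, 0.02642095647752285), 23.945785522460938) z 0.10139087975133898
rack 628 med [0.52305496 0.2672571 ] ((0.5239624381065369, 0.26911500096321106), (0.08106865733861923, 0.0815991684794426), 7.020044803619385) z 0.03962398240548337
drivebase 1064 med [0.5012111  0.00121972] ((0.5051074624061584, -0.0055389851331710815), (0.23833999037742615, 0.2378227263689041), 3.321575403213501) z 0.015703465943677664
hub 245 med [0.5112135  0.00081008] ((0.5109952688217163, 0.0011836141347885132), (0.051387056708335876, 0.05259133130311966), 28.555980682373047) z 0.09914087658526816
((0.5114757418632507, 0.0008828960708342493), 0.02862405963242054)
((0.5110267996788025, 0.0002576019614934921), 0.058170121163129807)
```

View pics/crop1.png

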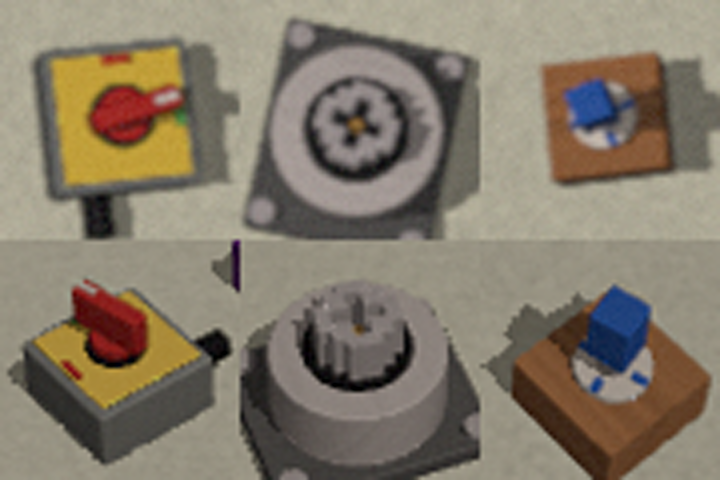

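The crop confirms it: yellow plate on a grey box, red bar pointing near the green mark, red mark at the top. I'll move above it.

Emit:
{"api": "play_rows", "payload": {"increments": "-2.5 -3.2 0 0 1;-2.5 -3.2 0 0 1;-2.5 -3.2 0 0 1;-2.5 -3.2 0 0 1;-2.5 -3.2 0 0 1"}}

```text
clock: 1.52
position: [0.2979, 0.3766, 0.2267]
ee_rot: [0.63, 3.078, 0.0]
force: [-0.1, -0.6, 0.3]
width: 0.998
gripper_force: 0.0
```

Emit:
{"api": "play_rows", "payload": {"increments": "-2.5 -3.2 0 0 1;-2.5 -3.2 0 0 1;-2.5 -3.2 0 0 1;-2.5 -3.2 0 0 1;-2.5 -3.2 0 0 1"}}

```text
clock: 1.93
position: [0.3498, 0.1804, 0.227]
ee_rot: [0.63, 3.077, 0.001]
force: [1.0, 0.5, -0.0]
width: 0.999
gripper_force: 0.0
```

Emit:
{"api": "play_rows", "payload": {"increments": "-2.5 -3.2 0 0 1;-2.5 -3.2 0 0 1;-2.5 -3.2 0 0 1;-2.5 -3.2 0 0 1;-2.5 -3.2 0 0 1"}}

```text
clock: 2.35
position: [0.4019, -0.016, 0.2272]
ee_rot: [0.63, 3.077, 0.001]
force: [0.6, 0.1, -0.3]
width: 1.0
gripper_force: 0.0
```

```bash
cat >> h.py <<'E'
from scipy.spatial.transform import Rotation as Ro
def go(x,y,z,psi,q=True):
    s=arm.observe();R=Ro.from_rotvec(s["ee_rot"]).as_matrix();p=s["position"]
    ps=np.degrees(np.arctan2(R[1,0],R[0,0]))
    print("t",round(s["clock"],2),"pos",np.round(p,4),"psi",round(ps,1),"tilt",round(np.degrees(np.arccos(-R[2,2])),2),"F",np.round(s["force"],1),"w",round(s["width"],3),"q",np.round(s["joints"],2))
    print("shift cm",np.round(R.T@(np.array([x,y,z])-p)*100,2),"turn",round((ps-psi+180)%360-180,1))
E
python3 -c "
from h import *
go(.468,-.251,.15,108.4)"
```

```text
t 2.35 pos [ 0.4019 -0.016   0.2272] psi 156.9 tilt 0.09 F [ 0.6  0.1 -0.3] w 1.0 q [-0.52  0.05  0.46  2.1  -0.03  1.    1.12]
shift cm [-15.3  -19.02   7.71] turn 48.5
```

Emit:
{"api": "play_rows", "payload": {"increments": "-2.5 -3.2 0 0 1;-2.5 -3.2 0 0 1;-2.5 -3.2 0 0 1;-2.5 -3.1 0 0 1;-2.5 -3.1 0 0 1"}}

```text
clock: 2.77
position: [0.455, -0.2104, 0.227]
ee_rot: [0.629, 3.077, 0.0]
force: [1.2, 1.2, 0.3]
width: 0.999
gripper_force: 0.0
```

Emit:
{"api": "play_rows", "payload": {"increments": "-2.5 -3.1 0 0 1;0 0 0 7 0;0 0 1.5 7 0;0 0 1.5 7 0;0 0 1.5 7 0"}}

```text
clock: 3.18
position: [0.4656, -0.2473, 0.1814]
ee_rot: [1.365, 2.829, 0.0]
force: [-0.6, -0.0, -0.6]
width: 0.762
gripper_force: 0.0
```

Emit:
{"api": "play_rows", "payload": {"increments": "0 0 1.5 7 0;0 0 1.5 7 0;0 0 0 6.5 0;0 0 0 0 0;0 0 0 0 0"}}

```text
clock: 3.6
position: [0.4656, -0.2468, 0.1518]
ee_rot: [1.834, 2.551, -0.001]
force: [-0.5, 0.2, -0.3]
width: 0.505
gripper_force: 0.0
```

Run:
```python
from h import *
go(.468,-.251,.063,108.4)
p=vision.get_image("scene")
P=pts(p);f=p["frame"].astype(int)
save("a1",p["frame"][125:245,215:355],5)
```

```text
t 3.6 pos [ 0.4656 -0.2468  0.1518] psi 108.6 tilt 0.03 F [-0.5  0.2 -0.3] w 0.505 q [-0.2   0.44  0.8   1.95 -0.39  0.92  1.12]
shift cm [-0.47  0.09  8.88] turn 0.2
```

View pics/a1.png

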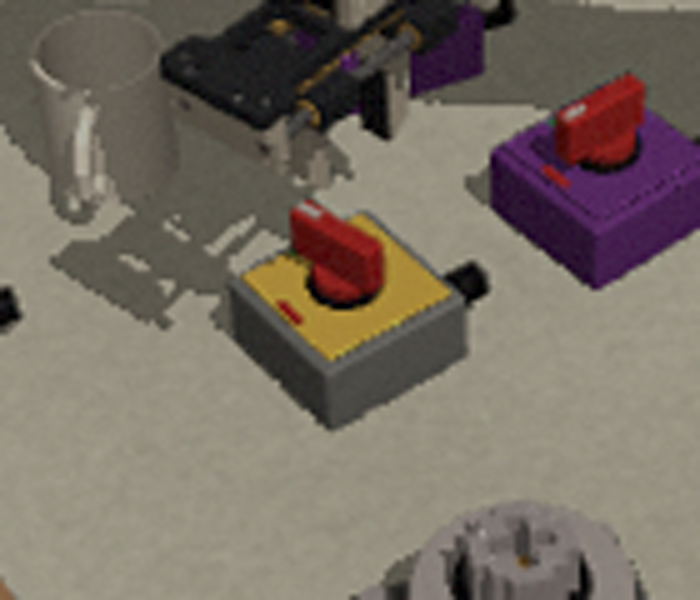

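Emit:
{"api": "play_rows", "payload": {"increments": "-0.2 0 2.2 0 0;-0.2 0 2.2 0 0;0 0.1 2.2 0 0;0 0 1.5 0 0;0 0 0.7 0 0"}}

```text
clock: 4.07
position: [0.4673, -0.2498, 0.0625]
ee_rot: [-1.834, -2.549, -0.0]
force: [0.4, -0.5, -0.1]
width: 0.499
gripper_force: 0.0
```

Emit:
{"api": "play_rows", "payload": {"increments": "0 0 0 0 -1;0 0 0 0 -1;0 0 0 0 -1;0 0 0 0 -1;0 0 0 0 -1", "grip_force": 25}}

```text
clock: 4.48
position: [0.4683, -0.251, 0.0653]
ee_rot: [1.837, 2.546, 0.001]
force: [-10.0, -3.2, 6.8]
width: 0.188
gripper_force: 8.3
```

```bash
python3 -c "
from h import *
go(.468,-.251,.063,108.4)"
```

```text
t 4.48 pos [ 0.4683 -0.251   0.0653] psi 108.4 tilt 0.14 F [-10.   -3.2   6.8] w 0.188 q [-0.1   0.56  0.69  2.02 -0.52  0.74  1.24]
shift cm [ 0.01 -0.03  0.23] turn -0.0
```

Emit:
{"api": "play_rows", "payload": {"increments": "0 -0.1 0 0 -1;0 0 0 0 -1;0 0 0 -6 -1;0 0 0 -6 -1;0 0 0 -6 -1"}}

```text
clock: 4.9
position: [0.4668, -0.2517, 0.0653]
ee_rot: [1.41, 2.805, -0.001]
force: [-6.1, -1.3, 10.4]
width: 0.174
gripper_force: 26.9
```

```bash
python3 -c "
from h import *
go(.468,-.251,.063,185)"
```

```text
t 4.9 pos [ 0.4668 -0.2517  0.0653] psi 126.6 tilt 0.11 F [-6.1 -1.3 10.4] w 0.174 q [-0.04  0.54  0.6   2.01 -0.45  0.72  1.48]
shift cm [-0.02  0.14  0.23] turn -58.4
```

Emit:
{"api": "play_rows", "payload": {"increments": "0 0 -0.3 -6 -1;0 0 0 -6 -1;0 0 0 -6 -1;0 0 0 -6 -1;0 0 0 -6 -1"}}

```text
clock: 5.32
position: [0.4653, -0.2525, 0.0666]
ee_rot: [-0.638, -3.075, 0.004]
force: [-3.0, -7.9, -12.3]
width: 0.174
gripper_force: 25.0
```

Emit:
{"api": "play_rows", "payload": {"increments": "0 0 0 -6 -1;0 0 0 -6 -1;0 0 0 -6 -1;0 0 0 -6 -1;0 0 0 -6 -1"}}

```text
clock: 5.73
position: [0.4651, -0.2542, 0.0667]
ee_rot: [0.178, -3.135, 0.007]
force: [-3.3, -12.8, -14.7]
width: 0.173
gripper_force: 25.1
```

Emit:
{"api": "play_rows", "payload": {"increments": "0 0 0 0 -1;0 0 0 0 -1"}}

```text
clock: 5.9
position: [0.4651, -0.2542, 0.0667]
ee_rot: [0.17, -3.136, 0.006]
force: [-2.6, -13.0, -14.5]
width: 0.172
gripper_force: 25.0
```

```bash
python3 -c "
from h import *
go(.468,-.251,.063,185)
print(arm.observe()['ft_torque'])
p=vision.get_image('top');save('b1',p['frame'][215:315,358:478],5)"
```

```text
t 5.9 pos [ 0.4651 -0.2542  0.0667] psi -173.8 tilt 0.23 F [ -2.6 -13.  -14.5] w 0.172 q [ 0.17  0.49  0.31  2.   -0.22  0.69  2.29]
shift cm [-0.32  0.28  0.37] turn 1.2
[-2.56015034  0.51436244 -0.16775316]
```

View pics/b1.png

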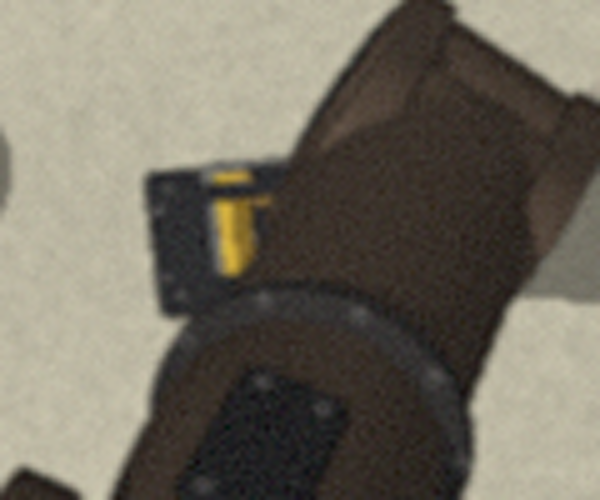

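Emit:
{"api": "play_rows", "payload": {"increments": "0 0 0 0 0;0 0 0 0 0;0 0 0 0 0;0 0 -3 0 0;0 0 -4 0 0"}}

```text
clock: 6.37
position: [0.4651, -0.2491, 0.1355]
ee_rot: [0.176, -3.132, -0.004]
force: [1.4, 0.1, 0.6]
width: 0.478
gripper_force: 0.0
```

Emit:
{"api": "play_rows", "payload": {"increments": "0 0 -4 7 0;0 0 -4 7 0;0 0 0 7 0;0 0 0 7 0;0 0 0 7 0"}}

```text
clock: 6.78
position: [0.4675, -0.2501, 0.2182]
ee_rot: [0.783, 3.039, 0.001]
force: [0.4, 1.0, -0.4]
width: 0.502
gripper_force: 0.0
```

Emit:
{"api": "play_rows", "payload": {"increments": "0 0 0 7 0;0 0 0 7 0;0 0 0 7 0;0 0 0 7 0;0 0 0 7 0"}}

```text
clock: 7.2
position: [0.4671, -0.25, 0.2172]
ee_rot: [1.663, 2.665, 0.001]
force: [-0.3, -0.7, -0.1]
width: 0.503
gripper_force: 0.0
```

```bash
python3 -c "
from h import *
go(.5235,.268,.2,114)"
```

```text
t 7.2 pos [ 0.4671 -0.25    0.2172] psi 116.1 tilt 0.07 F [-0.3 -0.7 -0.1] w 0.503 q [-0.11  0.32  0.65  1.86 -0.22  1.04  1.09]
shift cm [44.05 27.84  1.75] turn 2.1
```

Emit:
{"api": "play_rows", "payload": {"increments": "3.4 2.15 0 0 0;3.4 2.15 0 0 0;3.4 2.15 0 0 0;3.4 2.15 0 0 0;3.4 2.15 0 0 0"}}

```text
clock: 7.62
position: [0.4876, -0.0481, 0.2174]
ee_rot: [1.655, 2.67, 0.002]
force: [1.7, -0.0, 0.0]
width: 0.503
gripper_force: 0.0
```

Emit:
{"api": "play_rows", "payload": {"increments": "3.4 2.15 0 0 0;3.4 2.15 0 0 0;3.4 2.15 0 0 0;3.4 2.15 0 0 0;3.4 2.15 0 0 0"}}

```text
clock: 8.03
position: [0.5081, 0.1523, 0.2175]
ee_rot: [1.655, 2.67, 0.002]
force: [1.5, -0.8, 0.6]
width: 0.5
gripper_force: 0.0
```

Emit:
{"api": "play_rows", "payload": {"increments": "3.4 2.15 0 0 0;3.4 2.15 0 0 0;3.3 2.1 0 2 0;0 0 0 0 0;0 0 0 0 0"}}

```text
clock: 8.45
position: [0.5201, 0.272, 0.2166]
ee_rot: [-1.695, -2.645, -0.001]
force: [-0.3, -0.6, 0.3]
width: 0.501
gripper_force: 0.0
```

```bash
cat > look.py <<'E'
from h import *
go(.5235,.268,.083,114)
p=vision.get_image("top");P=pts(p);f=p["frame"]
g=vision.get_image("scene");Q=pts(g)
save("c1",np.hstack([cv2.resize(f[225:305,378:458],(400,400),interpolation=2),cv2.resize(f[215:275,296:356],(400,400),interpolation=2)]))
x,y,z=P[...,0],P[...,1],P[...,2]
near=lambda P,cx,cy,r:(abs(P[...,0]-cx)<r)&(abs(P[...,1]-cy)<r)
def rect(n,P,m):
    X=P[m][:,:2].astype(np.float32);print(n,m.sum(),cv2.minAreaRect(X))
for nm,A in(("top",P),("scene",Q)):
    rect(nm+" handle",A,near(A,.468,-.251,.06)&(A[...,2]>.085)&(A[...,2]<.11))
    rect(nm+" box",A,near(A,.468,-.251,.09)&(A[...,2]>.049)&(A[...,2]<.056))
    rect(nm+" stem",A,near(A,.5235,.268,.03)&(A[...,2]>.096)&(A[...,2]<.108))
    q=A[near(A,.51,0,.06)&(A[...,2]>.09)];print(nm+" hub",cv2.minEnclosingCircle(q[:,:2].astype(np.float32)),np.median(q[:,2]))
# hub brightness vs angle from top and scene, projecting ring at mouth
for nm,pic in(("top",p),("scene",g)):
    K=np.array(pic["mtx"]);Ti=np.linalg.inv(pic["cam_to_world"])
    gr=cv2.cvtColor(pic["frame"],cv2.COLOR_RGB2GRAY).astype(np.float32)
    best=[]
    for cx in np.arange(.506,.517,.001):
     for cy in np.arange(-.005,.007,.001):
      for r in (.009,.012,.015):
        pass
      th=np.radians(np.arange(0,360,3));sc=0;v=0
      rr=np.array([.009,.012,.015])[:,None]
      X=np.stack([cx+rr*np.cos(th),cy+rr*np.sin(th),np.full((3,len(th)),.1),np.ones((3,len(th)))],-1)@Ti.T
      u=(K[0,0]*X[...,0]/-X[...,2]+K[0,2]).astype(np.float32);w=(-K[1,1]*X[...,1]/-X[...,2]+K[1,2]).astype(np.float32)
      b=cv2.remap(gr,u,w,1).mean(0);c=(b*np.exp(4j*th)).mean()
      best.append((abs(c),cx,cy,(np.degrees(np.angle(-c))/4)%90))
    best.sort(reverse=True);print(nm,[np.round(t,3).tolist() for t in best[:5]])
E
python3 look.py
```

```text
t 8.45 pos [0.5201 0.272  0.2166] psi 114.7 tilt 0.04 F [-0.3 -0.6  0.3] w 0.501 q [-0.91  0.4   0.47  1.71 -0.2   1.08  0.05]
shift cm [-0.51  0.15 13.36] turn 0.7
top handle 143 ((0.47282978892326355, -0.2509511113166809), (0.05913475155830383, 0.01717715710401535), 7.324005126953125)
top box 652 ((0.4688624143600464, -0.2503616511821747), (0.10058506578207016, 0.09902151674032211), 6.715814590454102)
top stem 0 ((0.0, 0.0), (0.0, 0.0), 0.0)
top hub ((0.5112500190734863, 0.0005587037885561585), 0.028415773063898087) 0.09948590207303831
scene handle 135 ((0.47322043776512146, -0.2535948157310486), (0.06085541844367981, 0.019883934408426285), 7.631893634796143)
scene box 440 ((0.4689785838127136, -0.25132185220718384), (0.1027732715010643, 0.10209567844867706), 2.9585862159729004)
scene stem 138 ((0.5226457118988037, 0.26622065901756287), (0.02834463119506836, 0.02643830142915249), 17.847932815551758)
scene hub ((0.509467601776123, -0.0013558133505284786), 0.029094384983181953) 0.09964014348576167
top [[13.493, 0.511, 0.0, 71.885], [13.261, 0.511, -0.001, 71.498], [13.001, 0.51, 0.0, 71.659], [12.888, 0.512, 0.0, 71.89], [12.849, 0.51, -0.001, 71.424]]
scene [[2.315, 0.508, 0.002, 70.017], [2.286, 0.509, 0.003, 73.374], [2.279, 0.508, 0.001, 70.352], [2.247, 0.508, 0.003, 69.644], [2.225, 0.509, 0.004, 73.793]]
```

View pics/c1.png

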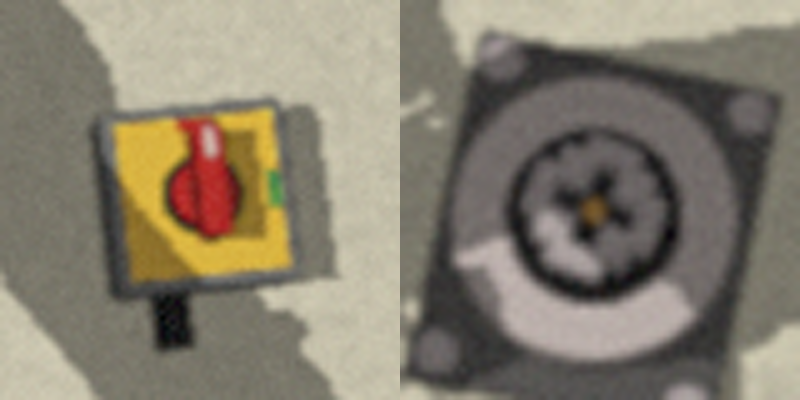

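The pointer is at the red mark (197,125 in the left crop), so the isolator is OFF. Next is a closer look at the hub angle.

Run:
```python
from h import *
p=vision.get_image("top")
K=np.array(p["mtx"]);Ti=np.linalg.inv(p["cam_to_world"])
def rectify(im,cx,cy,z,half=.03,n=400):
    a=np.linspace(half,-half,n);X,Y=np.meshgrid(a,a,indexing="ij") # rows: +x up, cols: +y left
    W=np.stack([cx+X,cy+Y,np.full_like(X,z),np.ones_like(X)],-1)@Ti.T
    u=(K[0,0]*W[...,0]/-W[...,2]+K[0,2]).astype(np.float32);w=(K[1,1]*W[...,1]/W[...,2]+K[1,2]).astype(np.float32)
    return cv2.remap(im,u,w,cv2.INTER_CUBIC)
f0=cv2.imread("pics/top0.png")[...,::-1].copy()
A=rectify(f0,.511,0,.1);B=rectify(f0,.5235,.268,.1)
save("d1",np.hstack([A,B]))
th=np.radians(np.arange(0,360,3))
gr=cv2.cvtColor(f0,cv2.COLOR_RGB2GRAY).astype(np.float32)
for z in(.1,.09):
  g=rectify(gr,.511,0,z)
  for r in(6,8,10,12,14,16,18,20,22,24,26):
    s=399/.06;b=cv2.remap(g,(199.5-r/1e3*np.sin(th)*s).astype(np.float32)[None],(199.5-r/1e3*np.cos(th)*s).astype(np.float32)[None],1)[0]
    c=(b*np.exp(4j*th)).mean();print(z,r,round(abs(c),1),round(np.degrees(np.angle(-c))/4%90,1))
```

```text
0.1 6 5.2 68.0
0.1 8 14.5 70.3
0.1 10 23.0 70.1
0.1 12 27.0 70.3
0.1 14 23.8 70.1
0.1 16 15.7 69.9
0.1 18 7.2 70.8
0.1 20 1.6 74.5
0.1 22 2.7 23.1
0.1 24 7.7 26.2
0.1 26 11.5 25.6
0.09 6 4.6 70.1
0.09 8 12.4 70.4
0.09 10 19.8 70.4
0.09 12 22.7 70.3
0.09 14 20.8 70.0
0.09 16 14.5 70.0
0.09 18 7.4 70.3
0.09 20 1.9 75.3
0.09 22 2.7 22.0
0.09 24 6.9 26.1
0.09 26 10.3 26.0
```

View pics/d1.png

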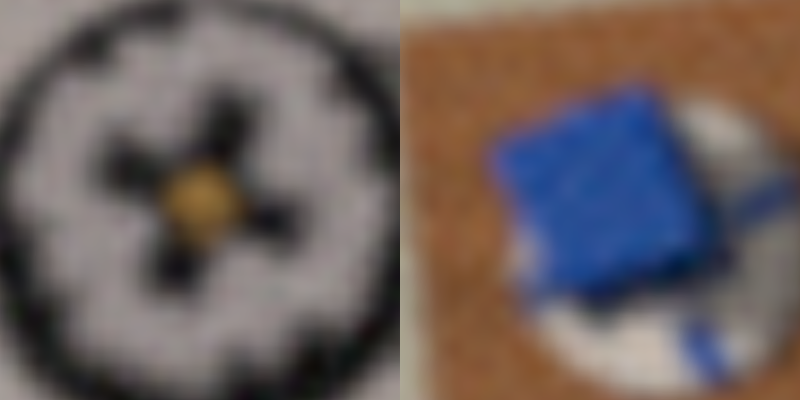

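Slots are at 70° (mod 90), so they are near (225,115), (175,270), (125,165) and (285,225) in the left half. The stem flats are at about 25°, with the top centred near (604,190). Tool angle 115° grips the flats, then a +45° turn meshes them. Descending onto the stem.

Emit:
{"api": "play_rows", "payload": {"increments": "-0.6 0.2 3.5 0 0;0 0 3.5 0 0;0 0 3.5 0 0;0 0 3 0 0;0 0 1.7 0 0"}}

```text
clock: 9.02
position: [0.5239, 0.2614, 0.0621]
ee_rot: [-1.705, -2.637, 0.005]
force: [-0.9, -0.4, -0.2]
width: 0.498
gripper_force: 0.0
```

Emit:
{"api": "play_rows", "payload": {"increments": "0 0 0 0 0;0 0 0 0 -1;0 0 0 0 -1;0 0 0 0 -1;0 0 0 0 -1", "grip_force": 35}}

```text
clock: 9.43
position: [0.5261, 0.264, 0.0665]
ee_rot: [1.703, 2.639, 0.004]
force: [-1.4, -1.9, 6.4]
width: 0.282
gripper_force: 35.0
```

Emit:
{"api": "play_rows", "payload": {"increments": "0 0 0 0 -1;0 0 0 0 -1;0 0 0 0 -1"}}

```text
clock: 9.68
position: [0.5262, 0.264, 0.0665]
ee_rot: [1.703, 2.639, 0.004]
force: [-2.0, -1.5, 8.2]
width: 0.279
gripper_force: 35.0
```

```bash
python3 -c "
from h import *
go(.5245,.2675,.065,115)"
```

```text
t 9.68 pos [0.5262 0.264  0.0665] psi 114.3 tilt 0.14 F [-2.  -1.5  8.2] w 0.279 q [-0.83  0.57  0.39  1.86 -0.3   0.77  0.15]
shift cm [ 0.39 -0.01  0.15] turn -0.7
```

Emit:
{"api": "play_rows", "payload": {"increments": "0 0 -1 0 -1;0 0 -2 0 -1;0 0 -3 0 -1;0 0 -3 0 -1;0 0 -3 0 -1"}}

```text
clock: 10.1
position: [0.5249, 0.2636, 0.1869]
ee_rot: [1.703, 2.64, 0.0]
force: [1.2, 0.6, -1.7]
width: 0.282
gripper_force: 34.9
```

Emit:
{"api": "play_rows", "payload": {"increments": "0 0 -1 0 -1;0 0 0 0 -1;0 0 0 0 -1"}}

```text
clock: 10.35
position: [0.525, 0.264, 0.1949]
ee_rot: [-1.702, -2.64, -0.002]
force: [-0.1, 0.3, -2.1]
width: 0.281
gripper_force: 34.9
```

```bash
cat > st.py <<'E'
from h import *
import sys
go(.5115,0,.185,70)
s=arm.observe();R=Ro.from_rotvec(s["ee_rot"]).as_matrix();t=s["position"]
for n in("scene","top"):
    p=vision.get_image(n);A=pts(p);f=p["frame"].astype(int)
    L=(A-t)@R  # tool coords
    k=(np.abs(L[...,0])<.035)&(np.abs(L[...,1])<.035)&(L[...,2]>-.01)&(L[...,2]<.07)&(p["z_map"]>0)
    print(n,k.sum())
    if k.sum()<30: continue
    r,c=np.where(k);
    if n=="scene": save(sys.argv[1],p["frame"][max(r.min()-25,0):r.max()+25,max(c.min()-25,0):c.max()+25],5)
    for a,b in((0,.01),(.01,.02),(.02,.03),(.03,.04),(.04,.06)):
        m=k&(L[...,2]>=a)&(L[...,2]<b)
        if m.sum()>8: print(a,m.sum(),"toolx",np.round(np.percentile(L[m][:,0],[2,50,98]),4),"tooly",np.round(np.percentile(L[m][:,1],[2,50,98]),4),cv2.minEnclosingCircle(L[m][:,:2].astype(np.float32)))
E
python3 st.py e1
```

```text
t 10.35 pos [0.525  0.264  0.1949] psi 114.4 tilt 0.06 F [-0.1  0.3 -2.1] w 0.281 q [-0.89  0.42  0.47  1.74 -0.22  1.03  0.08]
shift cm [-23.49 -12.13   0.97] turn 44.4
scene 125
0.01 54 toolx [0.009  0.0159 0.0247] tooly [-0.0179  0.0028  0.0156] ((0.014384759590029716, -0.0005268799141049385), 0.018963955342769623)
0.02 51 toolx [0.01   0.0176 0.0255] tooly [-0.0151  0.0025  0.0179] ((0.016965609043836594, 0.0015740226954221725), 0.017423680052161217)
top 0
```

View pics/e1.png

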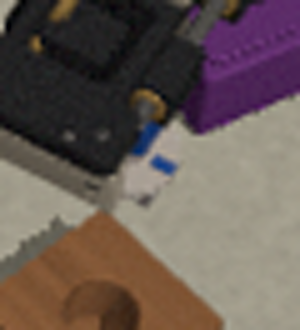

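Emit:
{"api": "play_rows", "payload": {"increments": "-3.4 -1.8 0 0 -1;-3.4 -1.8 0 0 -1;-3.4 -1.8 0 0 -1;-3.4 -1.8 0 0 -1;-3.4 -1.7 0 0 -1"}}

```text
clock: 10.87
position: [0.5126, 0.0704, 0.1931]
ee_rot: [-1.701, -2.639, 0.004]
force: [0.3, -0.8, -1.4]
width: 0.28
gripper_force: 34.9
```

Emit:
{"api": "play_rows", "payload": {"increments": "-3.4 -1.8 0 0 -1;-3.3 -1.7 0 0 -1;0 0 0 6 -1;0 0 0 7 -1;0 0 0 7 -1"}}

```text
clock: 11.28
position: [0.5089, -0.0044, 0.1933]
ee_rot: [-2.144, -2.294, 0.003]
force: [0.4, -0.0, -1.6]
width: 0.283
gripper_force: 34.9
```

Emit:
{"api": "play_rows", "payload": {"increments": "0 0 0 7 -1;0 0 0 7 -1;0 0 0 7 -1;0 0 0 3.4 -1;0 0 0 0 -1"}}

```text
clock: 11.7
position: [0.509, -0.0031, 0.1933]
ee_rot: [-2.576, -1.797, 0.005]
force: [0.5, 0.0, -1.5]
width: 0.284
gripper_force: 34.9
```

```bash
sed -i 's/go(.5115,0,.185,70)/go(.5102,-.003,.155,70)/' st.py; python3 st.py f1
python3 - <<'E'
from h import *
p=vision.get_image("scene");A=pts(p)
q=A[(abs(A[...,0]-.51)<.045)&(abs(A[...,1])<.045)&(A[...,2]>.095)&(A[...,2]<.104)]
print(len(q),cv2.minEnclosingCircle(q[:,:2].astype(np.float32)))
E
```

```text
t 11.7 pos [ 0.509  -0.0031  0.1933] psi 69.8 tilt 0.17 F [ 0.5  0.  -1.5] w 0.284 q [-0.66  0.33  0.73  1.94 -0.26  0.98 -0.16]
shift cm [0.06 0.12 3.82] turn -0.2
scene 252
0 12 toolx [0.0075 0.0124 0.015 ] tooly [-0.0067  0.0053  0.0132] ((0.008757499977946281, 0.0030507012270390987), 0.010683300904929638)
0.01 101 toolx [-0.0069  0.0099  0.0253] tooly [-0.0188  0.0023  0.0207] ((0.004813363775610924, 0.0009289858862757683), 0.02340126410126686)
0.02 60 toolx [-0.0046  0.0156  0.0252] tooly [-0.0222 -0.0001  0.0196] ((0.0037464858032763004, 0.00032403224031440914), 0.02360394410789013)
0.04 25 toolx [0.0039 0.0103 0.0193] tooly [-0.0128  0.0018  0.014 ] ((0.006086806766688824, 0.0002797679044306278), 0.013824882917106152)
top 0
235 ((0.5099573135375977, -0.0012670799624174833), 0.029364323243498802)
```

View pics/f1.png

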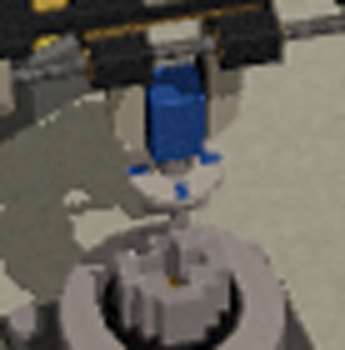

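Emit:
{"api": "play_rows", "payload": {"increments": "-0.1 0.1 1 0.2 -1;0 0 1.2 0 -1;0 0 1 0 -1;0 0 0.3 0 -1;0 0 0 0 -1", "grip_force": 50}}

```text
clock: 12.27
position: [0.5097, -0.0047, 0.1585]
ee_rot: [-2.576, -1.796, 0.003]
force: [-0.6, 0.5, -2.0]
width: 0.277
gripper_force: 49.9
```

Emit:
{"api": "play_rows", "payload": {"increments": "0 0 0.3 0 -1;0 0 0.3 0 -1;0 0 0.2 0 -1;0 0 0 0 -1"}}

```text
clock: 12.6
position: [0.5105, -0.0044, 0.1515]
ee_rot: [-2.577, -1.797, 0.0]
force: [-0.6, 0.4, -1.4]
width: 0.279
gripper_force: 49.9
```

```bash
python3 -c "
from h import *
go(.5096,-.0042,.1265,70);print(arm.observe()['ft_torque'])"
```

```text
t 12.6 pos [ 0.5105 -0.0044  0.1515] psi 69.8 tilt 0.01 F [-0.6  0.4 -1.4] w 0.279 q [-0.62  0.38  0.7   1.98 -0.31  0.88 -0.11]
shift cm [-0.01 -0.09  2.5 ] turn -0.2
[-0.16334931  0.03550695  0.02623739]
```

Emit:
{"api": "play_rows", "payload": {"increments": "0 0 0.3 0 -1;0 0 0.2 0 -1;0 0 0.2 0 -1;0 0 0 0 -1"}}

```text
clock: 12.93
position: [0.5104, -0.0047, 0.1444]
ee_rot: [2.577, 1.796, -0.001]
force: [-1.0, -1.8, -3.0]
width: 0.281
gripper_force: 49.9
```

```bash
python3 -c "
from h import *
go(.5096,-.0042,.1265,70);print(arm.observe()['ft_torque'])"
```

```text
t 12.93 pos [ 0.5104 -0.0047  0.1444] psi 69.8 tilt 0.02 F [-1.  -1.8 -3. ] w 0.281 q [-0.61  0.39  0.69  1.99 -0.32  0.87 -0.1 ]
shift cm [ 0.02 -0.09  1.79] turn -0.2
[-0.44119393  0.15927293  0.01999383]
```

Emit:
{"api": "play_rows", "payload": {"increments": "0 0 0.3 0 -1;0 0 0.3 0 -1;0 0 0.3 0 -1;0 0 0.3 0 -1;0 0 0.2 0 -1"}}

```text
clock: 13.35
position: [0.5107, -0.0048, 0.1307]
ee_rot: [2.577, 1.796, 0.0]
force: [-3.2, -3.2, 7.6]
width: 0.277
gripper_force: 49.9
```

```bash
python3 -c "
from h import *
go(.5096,-.0042,.1265,70);print(arm.observe()['ft_torque'])"
```

```text
t 13.35 pos [ 0.5107 -0.0048  0.1307] psi 69.7 tilt 0.01 F [-3.2 -3.2  7.6] w 0.277 q [-0.6   0.41  0.68  2.01 -0.34  0.84 -0.08]
shift cm [ 0.02 -0.12  0.42] turn -0.3
[-0.65294174  0.97500773  0.11606129]
```

Emit:
{"api": "play_rows", "payload": {"increments": "0 0 0.2 0 -1;0 0 0.2 0 -1;0 0 0.2 0 -1;0 0 0 0 -1;0 0 0 0 -1"}}

```text
clock: 13.77
position: [0.5108, -0.0049, 0.1263]
ee_rot: [-2.577, -1.795, -0.002]
force: [-10.0, -2.3, 28.9]
width: 0.281
gripper_force: 50.0
```

```bash
python3 -c "
from h import *
go(.5096,-.0042,.1265,70);print(arm.observe()['ft_torque'])"
```

```text
t 13.77 pos [ 0.5108 -0.0049  0.1263] psi 69.7 tilt 0.09 F [-10.   -2.3  28.9] w 0.281 q [-0.59  0.42  0.67  2.01 -0.35  0.83 -0.08]
shift cm [ 0.02 -0.13 -0.02] turn -0.3
[-0.56818036  2.55335486  0.11575797]
```

```bash
python3 st.py g1
python3 - <<'E'
from h import *
p=vision.get_image("scene");A=pts(p);f=p["frame"].astype(int)
k=(abs(A[...,0]-.511)<.03)&(abs(A[...,1])<.03)&(f.min(-1)>120)&(A[...,2]>.09)&(A[...,2]<.12)
print(k.sum(),np.percentile(A[k][:,2],[10,50,90]) if k.any() else 0)
h=(abs(A[...,0]-.468)<.06)&(abs(A[...,1]+.251)<.06)&(A[...,2]>.085)&(A[...,2]<.11)
print(cv2.minAreaRect(A[h][:,:2].astype(np.float32)))
E
```

```text
t 13.77 pos [ 0.5108 -0.0049  0.1263] psi 69.7 tilt 0.09 F [-10.   -2.3  28.9] w 0.281 q [-0.59  0.42  0.67  2.01 -0.35  0.83 -0.08]
shift cm [ 0.16 -0.12 -2.87] turn -0.3
scene 649
0 11 toolx [0.0108 0.0136 0.0162] tooly [-0.0107 -0.0019  0.0052] ((0.014752332121133804, -0.002703544683754444), 0.008686771616339684)
0.01 88 toolx [-0.0044  0.0109  0.0256] tooly [-0.021   0.0023  0.0209] ((0.004781336989253759, -5.917599628446624e-05), 0.022723358124494553)
0.02 138 toolx [-0.0107  0.0142  0.0294] tooly [-0.0276  0.0009  0.025 ] ((0.0034211392048746347, -0.0018305787816643715), 0.028532538563013077)
0.03 58 toolx [-0.0025  0.0213  0.0302] tooly [-0.027   0.002   0.0251] ((0.0048929620534181595, -0.0008845403790473938), 0.028093716129660606)
0.04 261 toolx [-0.0296  0.0205  0.0337] tooly [-0.0334  0.01    0.0337] ((0.0015445258468389511, -0.0005481700645759702), 0.04597717523574829)
top 0
85 [0.10228358 0.1067758  0.10956048]
((0.4742986559867859, -0.25405603647232056), (0.05969575047492981, 0.025077516213059425), 7.580629825592041)
```

View pics/g1.png

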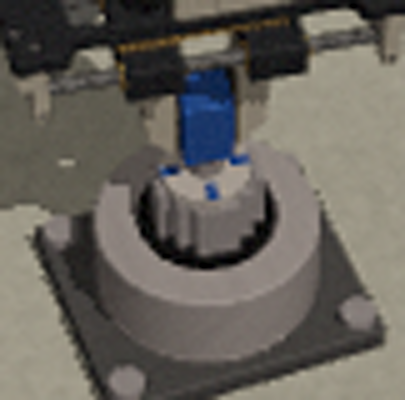

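The collar rests flush on the hub at (212,185): its top is at about 0.106 m with 29 N of push. The handle is still at OFF, so I'm handing in.

```bash
python3 -c "
from h import *
print(job.sign_off())"
```

```text
the job is handed in; nothing more can be done
None
```

I handed the job in at about 14 s on the robot's clock: the isolator is at OFF, and the stem is meshed and pressed home with its collar on the hub, still gripped; I saw no contact with the bystanders but didn't re-measure them, and the sign-off returned no verdict.

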